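# Check that a sampling-valve lever stops short of its grab bar

## Robot

A 6-joint arm with a two-finger parallel gripper is mounted at the origin on the work surface. World frame = base frame: x ahead of the robot, y to its left, z up, the work surface at z = 0. Lengths are in m, angles in degrees, forces in N, time in s.
With the tool pointing down it reaches from about 0.25 to 0.725 m from the base axis. Payload 9.7 kg.
Tool frame: the origin (TCP) lies at the very end of the fingers, on their centre line; the grasp point (between the pads) lies 19 mm behind it; y points along the fingers, x is the direction in which the jaws open and shut, and the axes are right-handed (so a half turn about y gives the same grasp; the last joint's range is limited). The gripper opens to 85 mm and grips with 20 to 120 N. Pads are 22 mm wide; open, the fingers measure 114 mm over their backs; the gripper's body (76 mm by 85 mm) begins 54 mm behind the grasp point. The pads swing forward as they close: fully open they stand 13 mm farther back than shut.
Start: joints at [-66.119, 4.979, 10.078, 95.1, 0, 90], TCP at [0.223, -0.503, 0.231] pointing down, gripper open.
Joint ranges: [-179.16, 179.16], [-48.56, 103.87], [-65.8, 70.77], [-126.05, 130.52], [-82.76, 87.17], [-180, 180]. Speed limits (degrees/s): [127.2, 127.2, 147.25, 180, 180, 180].

## Interface

Orientations are given as [roll, pitch, yaw] about the fixed x, y, z axes, in that order (R = Rz(yaw) Ry(pitch) Rx(roll)).
In Python, from workcell import bot gives the robot as it stands.
- The arm moves only by the shell command python3 -m jog 'ROWS' [FORCE]. ROWS is JSON, a list of rows, each a list of 7 numbers: the closure, from 0 (fully open) to 1 (shut), then the shift along the world's x, y, z in units of 25 mm (1.0 is 25 mm), then the turn, a rotation vector about the world's x, y, z in units of 5 degrees (1.0 is 5 degrees). A call has 1 to 5 rows; each row is the pose to reach, as a shift and turn from the pose commanded when the call began; what a row does not reach only later rows make up. A row lasts 1/10 s, in which the tool goes at most 50 mm and 8.59 degrees, less where a joint would pass 70% of its speed; a pose out of reach is approached as far as the arm can. A call with a gripper value outside its range is refused whole. The fingers move at their own pace and stop on an object; FORCE is the grip in N (left out, the last holds). Time passes only in rows, so rows that repeat a pose let the fingers close. It gives the time, the measured TCP pose, the force and the opening at its end, in the units of the state.
- bot.get_obs(): the state, without advancing time (a new reading comes with each control period).
- bot.camera(name): name is "side" or "top"; returns (picture, depth): 420x560x3 uint8, red, green, blue; 420x560 float32, m along the optical axis (not along the pixel's ray), 0 where there is no reading.
- bot.camera_model(name): a dict with "fx", "fy", "cx", "cy" (pixels), "rvec" (rotation vector, rad) and "tvec" (3), from world to camera coordinates, as OpenCV has them. Camera axes: x right, y down, z forward; pixel columns grow to the right and rows downward; lengths in m; the calibration is good to about 2 mm. A picture is of the moment at which its call begins. camera_model takes no time and is no camera call.
- bot.job_done(): hands the job in, once; it reports no verdict.
Trained networks look in the newest picture that a camera, given by its name, has taken for a name from the list of things; names that differ only in an ending like _2 or _b are one class to them, and where a whole thing is asked for, a point or a joint stands for the part that bears it (a point fixed in the world has none). Each returns a list of dicts, best first, with "conf" (0 to 1); they miss things now and then, are a little off and sometimes report something else, mostly with a low value. They report only what shows in the picture. A call takes as long as a camera call. They do not tell look-alikes from the thing itself.
- bot.regions_of(camera, label): "pixels" (420x560 bool, what is visible of it) and "point" ([row, column] in pixels, amid what is visible of it).
The state is a dict: "time": time; "q": joint angles; "qd": joint speeds; "joint_efforts": joint torques, N m; "ee_pos": TCP position; "tcp_rot": TCP orientation; "wrist_force": force on the tool from outside, world axes, zero at the start; "torque": the same for the moment, N m; "opening": finger opening in m.
Only numpy, scipy, OpenCV 4.12 (cv2) and the standard library are available. Lean on these libraries where they do the work, as an engineer would, in place of code of your own. Each camera call takes 0.05 s, during which the arm holds its last target. There are 200 camera calls.

## Task

Check the hand lever of the sampling valve with the longer lever: with the outside of the fingers, press the lever in towards its fixed grab bar until it stops, firmly but without forcing it, keep it in for two seconds, then ease it back all the way out, staying with it so that it does not snap back. Then record the check by pushing the tab on the recorder box with the fingers all the way to the other end of its slot. Pinch or lift nothing, do not touch the long-lever valve's grab bar, and leave the short-lever valve and everything else on the bench as it is.

Things in the scene. Friction and masses are not known exactly. Their poses are not given: they have to be found in the camera images.
- valve_long: steel sampling valve fixed to the bench, with the longer (170 mm) hand lever. Origin: centre of the underside of its base plate (110 mm in x, 240 in y). Front is its -x side, roughly to the robot (yaw within 0.3 rad). Its fixed grab bar (22 mm round) runs along y, axis at x +38, z 150 mm; the lever lies in front of it at the same height, pivot at x -5, y +80 mm. Nothing on it is over 164 mm high
- valve_short: the other sampling valve, same build with a 110 mm lever and a base plate 180 mm in y. Origin: centre of the underside. Leave alone. Which valve stands on the left varies
- lever_long_face (a point): point to press: on the front face of the long lever, 130 mm from its pivot, 40 mm from its tip, mid height (150 mm up). Moves with the lever. +x points square into the face, towards the bar (the way to press); +y along the lever to the pivot; z up. The lever is an aluminium blade 12 mm thick (x), 20 mm high (z), with a 22 mm ball at its tip
- lever_long (a joint): long lever's angle (rad): 0 fully out (rest), 0.27 fully in at its stop; inwards is counter-clockwise from above. A spring pushes it out: at the face point about 3 N at rest, 7 N at the stop. The face point travels 35 mm; at the stop the blade is still over 20 mm clear of the grab bar
- lever_short (a joint): angle of the short lever (rad), 0 fully out, 0.27 in; leave at 0
- bar_long: the fixed grab bar of the long-lever valve (origin at the valve's origin); not to be touched
- recorder: grey recorder box fixed to the bench near the robot, 50 mm in x, 160 mm in y, 45 mm tall; a slot runs along y on its top. Origin: centre of its underside
- tab (a joint): position of the recorder's tab along its slot (m): it starts at 0 to 0.015 near the slot's -y end, and is fully over at 0.09, at the +y end. It slides with about 1.2 N of friction and stays where it is left
- tab_mid (a point): middle of the black upright tab (16 mm in x, 14 mm in y, rising 46 to 81 mm above the bench); this point is 66 mm above the bench. Its +y is the way to push; axes as the recorder's
- amber_bottle: amber glass bottle with white cap, 60 dia x 130 tall (mm); loose bystander, leave where it is; origin at the centre of its underside
- beaker: open glass beaker, 68 dia x 85 tall (mm); loose bystander, leave where it is; origin at the centre of its underside
- sample_jar: small clear jar, 40 dia x 60 tall, standing between the two valves (mm); loose bystander, leave where it is; origin at the centre of its underside
- stopper: black rubber stopper, 32 dia x 24 (mm); loose bystander, leave where it is; origin at the centre of its underside
- spanner: small steel spanner, 150 long, lying flat (mm); loose bystander, leave where it is; origin at the middle of its length
- spatula: spatula, 160 long, lying flat (mm); loose bystander, leave where it is; origin at the middle of its length
- flange_seal: flat black rubber ring, 48 dia x 8 (mm); loose bystander, leave where it is; origin at the centre of its underside
Not all that is in view belongs to the job. What is shaped like the recorder but yellow is not meant.

How it is judged:
By the outcome, as a careful person would: the job done as asked, in the order asked, and still so for the second after the job is handed in, with the robot touching nothing.
It also fails if it takes over 56 s, if anything falls off the work surface, if the arm or the gripper's body presses on something with over 40 N, if the wrist force passes 120 N, or if a joint passes its speed limit or range.

## Working session

There is one attempt and no reset: what is moved stays moved. The work goes in short steps, Python scripts to look and compute and a shell command to move; the robot and the scene stay as the last step left them, time stands still between calls to the robot, and variables do not carry over. Pictures are saved under pics/ and viewed, about 8 in all and at most 12, crops included, and the job is handed in when it is done.

```bash
mkdir -p pics; ls; cat > h.py <<'E'
import numpy as np, cv2
from workcell import bot
def model(n):
    m=bot.camera_model(n); R=cv2.Rodrigues(np.array(m["rvec"],float))[0]; return m,R,np.array(m["tvec"],float).ravel()
def cloud(n,depth):
    m,R,t=model(n); v,u=np.mgrid[:420,:560]
    P=np.stack([(u-m["cx"])/m["fx"]*depth,(v-m["cy"])/m["fy"]*depth,depth],-1)
    return (P-t)@R
def save(f,p): cv2.imwrite("pics/"+f,cv2.cvtColor(p,cv2.COLOR_RGB2BGR))
E
python3 - <<'E'
from h import *
print(bot.get_obs())
for n in("top","side"):
    p,d=bot.camera(n); save(n+"0.png",p); np.save(n+"0.npy",d); W=cloud(n,d)
    m,R,t=model(n); print(n,-R.T@t)
    for l in ["valve_long","valve_short","lever_long","lever_long_face","recorder","tab","amber_bottle","beaker","sample_jar","stopper"]:
        for r in bot.regions_of(n,l)[:3]:
            w=W[r["pixels"]&(d>0)]
            print(n,l,round(r["conf"],2),r["point"],r["pixels"].sum(),np.median(w,0).round(3),np.percentile(w,2,0).round(3),np.percentile(w,98,0).round(3)) if len(w) else 0
E
```

```text
pics
{'time': 0.0, 'q': array([-6.61185890e+01,  5.00957517e+00,  1.00349539e+01,  9.51004021e+01,
       -3.30152540e-03,  9.00011650e+01]), 'qd': array([ 0.06608697, -0.02615079, -0.125179  , -0.06115986, -0.01353988,
        0.13495779]), 'joint_efforts': array([ 1.87231592e-03, -5.20391071e+01,  4.64796317e+01,  1.64314883e-02,
        1.95675066e-04, -5.51356592e-06]), 'ee_pos': array([ 0.22255473, -0.50270409,  0.23060219]), 'tcp_rot': array([-9.00033031e+01,  7.50232737e-02, -6.61197540e+01]), 'wrist_force': array([-0.34638085,  0.55063412, -0.51851696]), 'torque': array([ 0.01006675, -0.0005605 , -0.01452392]), 'opening': 0.08531522246290006}
top [0.34286341 0.00967999 1.32160534]
top valve_long 0.78 [136.4, 361.0] 3989 [ 0.621 -0.199  0.013] [ 0.549 -0.313  0.   ] [ 0.683 -0.085  0.162]
top valve_short 0.93 [144.1, 216.3] 2755 [0.606 0.207 0.013] [0.542 0.123 0.006] [0.655 0.298 0.162]
top valve_short 0.63 [182.3, 163.3] 120 [0.498 0.348 0.022] [ 0.484  0.335 -0.004] [0.515 0.364 0.028]
top valve_short 0.36 [142.0, 366.9] 448 [ 0.59  -0.2    0.158] [ 0.547 -0.272  0.011] [ 0
[... 2133 characters left out ...]
6.9, 346.5] 72 [ 0.337 -0.137  0.072] [ 0.33  -0.149  0.048] [ 0.344 -0.134  0.082]
side amber_bottle 0.73 [342.2, 112.4] 1520 [0.589 0.426 0.084] [0.574 0.394 0.004] [0.619 0.449 0.132]
side beaker 0.73 [124.4, 299.1] 479 [ 0.576 -0.359  0.055] [ 0.552 -0.41   0.006] [ 0.611 -0.345  0.084]
side sample_jar 0.68 [192.2, 203.4] 338 [ 0.68  -0.006  0.036] [ 0.667 -0.036 -0.001] [0.702 0.006 0.061]
side sample_jar 0.25 [152.8, 318.9] 127 [ 0.489 -0.335  0.006] [ 0.464 -0.358 -0.002] [ 0.51  -0.311  0.01 ]
side stopper 0.78 [340.8, 179.8] 229 [0.497 0.349 0.023] [0.483 0.326 0.   ] [0.515 0.364 0.027]
side stopper 0.67 [230.1, 280.8] 104 [0.436 0.033 0.069] [0.43  0.002 0.044] [0.447 0.036 0.082]
```

View pics/top0.png

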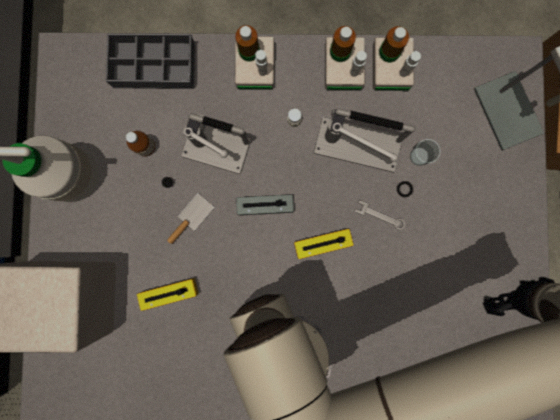

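View pics/side0.png

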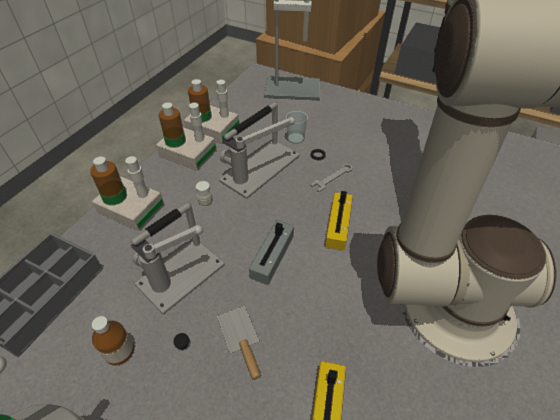

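The long valve is on the right (top px ~(365,140)). The grey recorder is at (265,204) with its tab at its right end (282,203), and the two yellow boxes are decoys. Next I'll measure the geometry.

```bash
cat > meas.py <<'E'
from h import *
def lines(pics):
    for n,(p,d) in pics.items():
        W=cloud(n,d); z=W[...,2]; b=p.max(-1)
        roi=(W[...,0]>.52)&(W[...,0]<.72)&(W[...,1]>-.335)&(W[...,1]<-.05)&(d>0)
        # plate
        k=roi&(z>.004)&(z<.022)&(b>110)
        r=cv2.minAreaRect(W[k][:,:2].astype(np.float32)*1000); print(n,"plate",k.sum(),np.round(r[0],1),np.round(r[1],1),round(r[2],2),"z",np.median(z[k]))
        for nm,kk in(("bar",roi&(z>.145)&(z<.167)&(b<70)),("lever",roi&(z>.145)&(z<.170)&(b>=95))):
            q=W[kk]; np.save(f"{n}_{nm}.npy",q)
            print(n,nm,len(q),"z",np.percentile(q[:,2],[5,50,95]).round(4))
            v=cv2.fitLine(q[:,:2].astype(np.float32),cv2.DIST_HUBER,0,.001,.001).ravel(); print(v.round(4),"ang of line vs +y(deg)",np.degrees(np.arctan2(-v[0]*np.sign(v[1]),abs(v[1]))).round(2),"y-range",q[:,1].min().round(3),q[:,1].max().round(3))
        # recorder
        k=(abs(W[...,0]-.43)<.07)&(abs(W[...,1]-.07)<.13)&(z>.036)&(z<.052)&(d>0)
        r=cv2.minAreaRect(W[k][:,:2].astype(np.float32)*1000); print(n,"rec",k.sum(),np.round(r[0],1),np.round(r[1],1),round(r[2],2),"z",np.median(z[k]))
        k=(abs(W[...,0]-.43)<.07)&(abs(W[...,1]-.07)<.13)&(z>.07)&(z<.1)&(d>0)
        print("tab",k.sum(),W[k].min(0).round(4),W[k].max(0).round(4),np.median(W[k],0).round(4))
E
python3 - <<'E'
from meas import *
pics={}
for n in("top","side"): pics[n]=bot.camera(n)
lines(pics)
p,d=pics["top"]; save("c1.png",cv2.resize(p[90:240,220:460],None,fx=3.3,fy=3.3,interpolation=cv2.INTER_CUBIC))
for n in pics:
    q=np.load(n+"_lever.npy"); 
    for a in np.arange(-.29,-.08,.015):
        s=q[(q[:,1]>=a)&(q[:,1]<a+.015)]
        if len(s): print(n,round(a+.0075,4),len(s),s[:,0].min().round(4),np.median(s[:,0]).round(4),s[:,0].max().round(4),s[:,2].max().round(4))
E
```

```text
top plate 1963 [ 616.1 -192.5] [191.3 284.3] 0.6 z 0.010737915902724889
top bar 497 z [0.148  0.1574 0.1626]
[ 0.2072  0.9783  0.6449 -0.2306] ang of line vs +y(deg) -11.96 y-range -0.316 -0.111
top lever 474 z [0.153  0.158  0.1627]
[ 0.4656  0.885   0.605  -0.1673] ang of line vs +y(deg) -27.75 y-range -0.323 -0.11
top rec 974 [436.3  67.5] [ 50.2 158.8] 3.67 z 0.04417912549763449
tab 33 [0.4315 0.0223 0.0702] [0.4452 0.0361 0.0838] [0.4371 0.0304 0.0797]
side plate 1405 [ 580.7 -191.4] [241.3 179.8] 75.9 z 0.011374433001110722
side bar 315 z [0.1478 0.1568 0.1617]
[ 0.224   0.9746  0.6499 -0.1945] ang of line vs +y(deg) -12.95 y-range -0.304 -0.116
side lever 464 z [0.147  0.1566 0.1608]
[ 0.4764  0.8792  0.5819 -0.2034] ang of line vs +y(deg) -28.45 y-range -0.321 -0.11
side rec 1096 [435.7  67.2] [ 51.  160.6] 3.74 z 0.04484702687217677
tab 47 [0.4299 0.0219 0.0706] [0.4449 0.0363 0.083 ] [0.4366 0.032  0.0799]
top -0.2825 4 0.5455 0.5519 0.5556 0.1552
top -0.2675 46 0.543 0.552 0.5641 0.1645
top -0.2525 30 0.5499 0.5602 0.5707 0.1624
top -0.2375 29 0.562 0.5693 0.5773 0.164
top
[... 239 characters left out ...]
.6744 0.1629
top -0.1325 64 0.6132 0.6375 0.6781 0.1639
top -0.1175 35 0.6186 0.6323 0.6767 0.1652
top -0.1025 1 0.6281 0.6281 0.6281 0.1609
side -0.2825 1 0.5455 0.5455 0.5455 0.1534
side -0.2675 30 0.5416 0.5484 0.5601 0.161
side -0.2525 28 0.5498 0.5583 0.571 0.161
side -0.2375 29 0.5573 0.5658 0.6344 0.1604
side -0.2225 34 0.565 0.5715 0.6393 0.1631
side -0.2075 37 0.5726 0.5792 0.6429 0.162
side -0.1925 37 0.5805 0.5882 0.6461 0.1605
side -0.1775 38 0.5871 0.5958 0.6059 0.1623
side -0.1625 40 0.5948 0.6042 0.6656 0.1614
side -0.1475 57 0.6046 0.6148 0.6726 0.162
side -0.1325 54 0.6134 0.6231 0.674 0.1633
side -0.1175 50 0.6186 0.6271 0.6737 0.1638
side -0.1025 1 0.627 0.627 0.627 0.1474
```

View pics/c1.png

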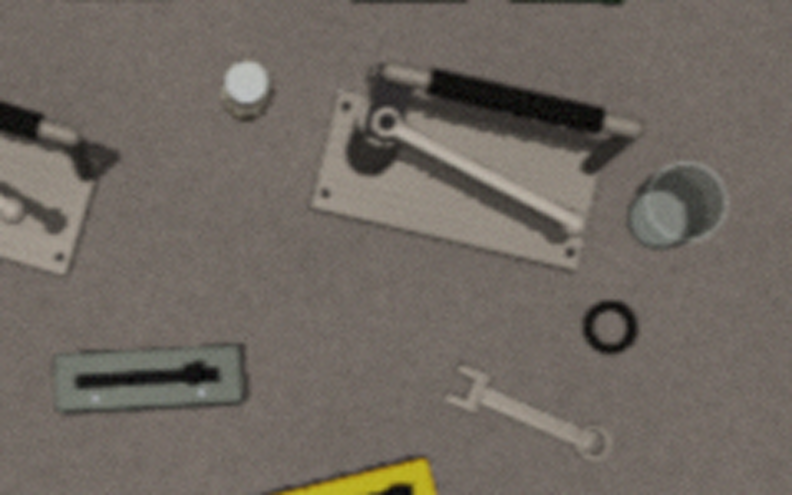

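```bash
python3 -m jog '[[1,1.5,1.4,0,0,0,1],[1,3,2.8,0,0,0,2],[1,4.5,4.2,0,0,0,3],[1,6,5.6,0,0,0,4],[1,6,5.6,0,0,0,4]]' 60 && python3 -m jog '[[1,1.5,1.5,-0.3,0,0,1],[1,3,3,-0.6,0,0,2],[1,4.5,4.5,-0.9,0,0,3],[1,6,6,-1.2,0,0,3.6],[1,6,6,-1.2,0,0,3.6]]'
```

```text
time: 1.7
ee_pos: [0.3757, -0.3597, 0.2314]
tcp_rot: [-89.9, -0.0, -45.7]
wrist_force: [1.0, 0.4, -0.9]
opening: 0.0124
time: 2.2
ee_pos: [0.5246, -0.2101, 0.2]
tcp_rot: [-90.0, 0.1, -27.9]
wrist_force: [-0.5, -0.4, -0.3]
opening: -0.0002
```

```bash
python3 -m jog '[[1,0,0,-1,0,0,0],[1,0,0,-2,0,0,0],[1,0,0,-2.55,0,0,0],[1,0,0,-2.55,0,0,0]]' && python3 - <<'E'
from h import *
p,d=bot.camera("side"); save("s2.png",cv2.resize(p[60:240,180:380],None,fx=3.3,fy=3.3,interpolation=cv2.INTER_CUBIC))
o=bot.get_obs(); print(o["ee_pos"],o["wrist_force"])
# finger extents and front face of lever in press frame
W=cloud("side",d); m=(W[...,0]>.48)&(W[...,0]<.6)&(W[...,1]>-.27)&(W[...,1]<-.18)&(W[...,2]>.138)&(W[...,2]<.2)&(d>0)
q=W[m]; a=np.radians(-28); s=(q[:,:2]-[.5617,-.232])@[np.cos(a),np.sin(a)]
t=(q[:,:2]-[.5617,-.232])@[-np.sin(a),np.cos(a)]
dark=p[m].max(-1)<70
for nm,k in(("finger",dark&(s<0)&(s>-70e-3)),("lever",~dark&(abs(s)<.02)&(q[:,2]<.165))): print(nm,k.sum(),np.percentile(s[k],[2,50,98]).round(4),np.percentile(t[k],[2,98]).round(4))
E
```

```text
time: 2.6
ee_pos: [0.5214, -0.2132, 0.1357]
tcp_rot: [-90.0, 0.2, -28.2]
wrist_force: [-0.1, 0.2, 0.5]
opening: 0.0
[ 0.52201528 -0.21334209  0.13731916] [ 0.09152481 -0.48802387  0.61729711]
finger 172 [-0.0624 -0.052  -0.0102] [-0.0096  0.013 ]
lever 180 [0.0004 0.0038 0.0132] [-0.0121  0.059 ]
```

View pics/s2.png

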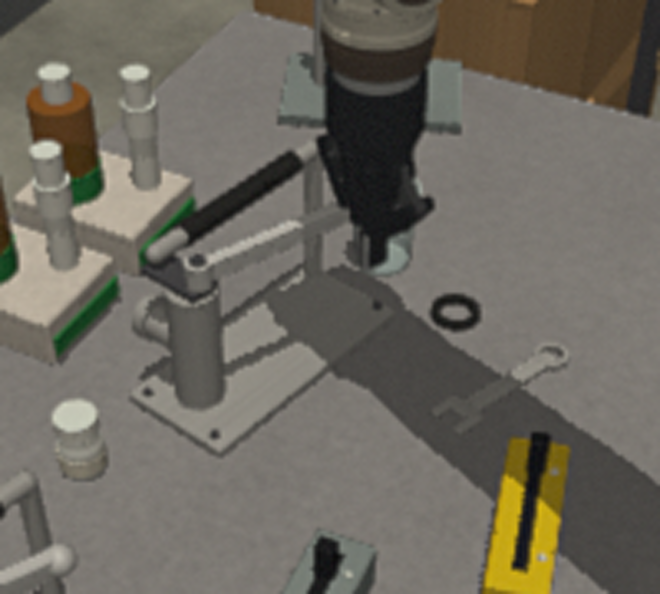

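```bash
python3 - <<'E'
from h import *
e=bot.get_obs()["ee_pos"]; a=np.radians(-28)
for n in("side","top"):
    p,d=bot.camera(n); W=cloud(n,d); r=W[...,:2]-e[:2]
    s=r@[np.cos(a),np.sin(a)]; t=r@[-np.sin(a),np.cos(a)]
    m=(abs(s)<.07)&(abs(t)<.05)&(d>0)&(p.max(-1)<90)
    for z in np.arange(.13,.25,.01):
        k=m&(W[...,2]>=z)&(W[...,2]<z+.01)
        if k.sum()>2: print(n,z.round(3),k.sum(),"s",s[k].min().round(4),s[k].max().round(4),"t",t[k].min().round(4),t[k].max().round(4))
E
```

```text
side 0.13 3 s -0.0076 0.0072 t 0.0078 0.0111
side 0.14 32 s -0.0167 0.0497 t -0.0119 0.0326
side 0.15 32 s -0.0162 0.0488 t -0.0126 0.0134
side 0.16 29 s -0.0165 0.0127 t -0.0085 0.013
side 0.17 18 s -0.0153 0.0099 t 0.0046 0.0142
side 0.18 61 s -0.0336 0.0334 t -0.0116 0.0158
side 0.19 56 s -0.0437 0.0367 t -0.0111 0.014
side 0.2 86 s -0.0524 0.0479 t -0.0125 0.0199
side 0.21 80 s -0.0595 0.0565 t -0.0084 0.0193
side 0.22 127 s -0.0637 0.0556 t -0.0128 0.0198
side 0.23 104 s -0.0613 0.0555 t -0.0083 0.0217
side 0.24 88 s -0.0467 0.0132 t -0.0061 0.0231
top 0.14 9 s -0.01 0.0471 t 0.0096 0.0484
top 0.15 10 s 0.0457 0.0569 t 0.0299 0.0483
top 0.19 6 s -0.0351 -0.023 t 0.0119 0.016
top 0.2 9 s -0.0463 -0.0291 t 0.0093 0.015
top 0.21 3 s -0.0455 -0.0378 t 0.0089 0.0141
top 0.22 14 s -0.0615 -0.041 t 0.0095 0.0162
top 0.23 7 s -0.0606 -0.0523 t 0.0102 0.0145
top 0.24 3 s -0.0415 -0.0341 t 0.011 0.0139
```

```bash
python3 -m jog '[[1,0.4,-0.2,0,0,0,0],[1,0.76,-0.38,0,0,0,0],[1,0.76,-0.38,0,0,0,0]]' && python3 -m jog '[[1,0.08,-0.04,0,0,0,0],[1,0.08,-0.04,0,0,0,0]]' && python3 -m jog '[[1,0.08,-0.04,0,0,0,0],[1,0.08,-0.04,0,0,0,0]]' && python3 -m jog '[[1,0.08,-0.04,0,0,0,0],[1,0.08,-0.04,0,0,0,0]]'&& python3 -m jog '[[1,0.08,-0.04,0,0,0,0],[1,0.08,-0.04,0,0,0,0]]'
```

```text
time: 3.05
ee_pos: [0.5431, -0.2232, 0.1377]
tcp_rot: [-90.0, -0.1, -28.1]
wrist_force: [-0.2, 0.5, 0.1]
opening: 0.0
time: 3.25
ee_pos: [0.5438, -0.2235, 0.1374]
tcp_rot: [-90.0, 0.0, -28.1]
wrist_force: [0.6, -0.1, 1.1]
opening: -0.0
time: 3.45
ee_pos: [0.5457, -0.2244, 0.1375]
tcp_rot: [-90.0, -0.0, -28.1]
wrist_force: [0.2, 0.3, -0.0]
opening: 0.0001
time: 3.65
ee_pos: [0.5478, -0.2255, 0.1376]
tcp_rot: [-90.0, -0.0, -28.1]
wrist_force: [-0.5, -0.7, -0.3]
opening: 0.0002
time: 3.85
ee_pos: [0.5498, -0.2265, 0.1375]
tcp_rot: [-90.0, -0.0, -28.1]
wrist_force: [-0.5, -0.3, -0.0]
opening: 0.0001
```

Not in contact yet; I'll keep creeping.

```bash
for i in 1 2; do python3 -m jog '[[1,0.08,-0.04,0,0,0,0],[1,0.08,-0.04,0,0,0,0]]'|sed -n 2,4p; done
```

```text
ee_pos: [0.5519, -0.2275, 0.1375]
tcp_rot: [-90.0, -0.0, -28.1]
wrist_force: [-1.0, -0.9, 0.3]
ee_pos: [0.5535, -0.2284, 0.1375]
tcp_rot: [-90.0, 0.0, -28.1]
wrist_force: [-2.5, 2.0, 0.5]
```

```bash
python3 -m jog '[[1,0.12,-0.08,0,0,0,0.31],[1,0.24,-0.16,0,0,0,0.62],[1,0.36,-0.24,0,0,0,0.93],[1,0.48,-0.32,0,0,0,1.24],[1,0.59,-0.39,0,0,0,1.55]]' && python3 -m jog '[[1,0.13,-0.06,0,0,0,0.3],[1,0.26,-0.12,0,0,0,0.6],[1,0.38,-0.18,0,0,0,0.9],[1,0.48,-0.22,0,0,0,1.15],[1,0.48,-0.22,0,0,0,1.15]]'
```

```text
time: 4.75
ee_pos: [0.5686, -0.2379, 0.1375]
tcp_rot: [-90.0, 0.0, -20.2]
wrist_force: [-3.6, 4.7, 2.0]
opening: -0.0001
time: 5.25
ee_pos: [0.5805, -0.2435, 0.1375]
tcp_rot: [-90.0, 0.0, -14.5]
wrist_force: [-6.3, 4.3, 2.8]
opening: -0.0003
```

```bash
for i in 1 2 3; do python3 -m jog '[[1,0.04,-0.015,0,0,0,0.1],[1,0.04,-0.015,0,0,0,0.1]]'|sed -n 1,4p; done
```

```text
time: 5.45
ee_pos: [0.5813, -0.2438, 0.1375]
tcp_rot: [-90.0, 0.1, -14.0]
wrist_force: [-5.0, 4.4, 1.6]
time: 5.65
ee_pos: [0.5823, -0.2442, 0.1375]
tcp_rot: [-90.0, 0.1, -13.5]
wrist_force: [-6.5, 3.1, 2.3]
time: 5.85
ee_pos: [0.5832, -0.2446, 0.1375]
tcp_rot: [-90.0, 0.1, -13.0]
wrist_force: [-6.6, 3.6, 2.7]
```

```bash
for i in 1 2; do python3 -m jog '[[1,0.04,-0.01,0,0,0,0],[1,0.04,-0.01,0,0,0,0]]'|sed -n 1,4p; done
```

```text
time: 6.05
ee_pos: [0.584, -0.2448, 0.1375]
tcp_rot: [-90.0, 0.1, -13.0]
wrist_force: [-7.6, 4.1, 3.4]
time: 6.25
ee_pos: [0.5843, -0.2448, 0.1375]
tcp_rot: [-90.0, 0.2, -13.0]
wrist_force: [-11.0, 4.7, 5.2]
```

```bash
python3 -m jog '[[1,0.04,-0.01,0,0,0,0],[1,0.04,-0.01,0,0,0,0]]'|sed -n 1,4p; python3 - <<'E'
from h import *
p,d=bot.camera("top"); save("t3.png",cv2.resize(p[90:210,290:450],None,fx=4,fy=4,interpolation=cv2.INTER_CUBIC)); print(bot.get_obs()["wrist_force"])
E
```

```text
time: 6.45
ee_pos: [0.5846, -0.2449, 0.1375]
tcp_rot: [-90.0, 0.3, -13.0]
wrist_force: [-14.8, 5.9, 7.2]
[-15.09963785   5.76291035   5.92857023]
```

View pics/t3.png

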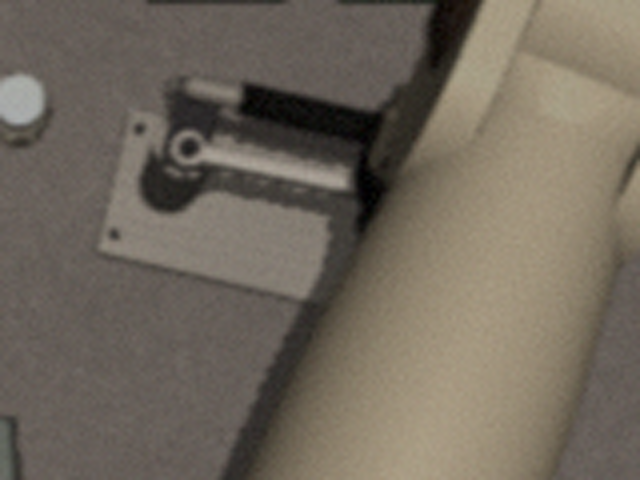

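The blade (from (190,148) to (350,180)) is parallel to the bar and the force has risen stiffly to 15 N, so the lever is at its stop. I'll hold it there for 2.5 s.

```bash
for i in 1 2 3 4 5; do python3 -m jog '[[1,0,0,0,0,0,0],[1,0,0,0,0,0,0],[1,0,0,0,0,0,0],[1,0,0,0,0,0,0],[1,0,0,0,0,0,0]]'|grep -E 'time|force|pos'; done
```

```text
time: 7.0
ee_pos: [0.5845, -0.2449, 0.1374]
wrist_force: [-15.2, 5.7, 5.1]
time: 7.5
ee_pos: [0.5845, -0.2449, 0.1374]
wrist_force: [-15.2, 6.2, 5.9]
time: 8.0
ee_pos: [0.5845, -0.2449, 0.1374]
wrist_force: [-15.7, 5.5, 6.3]
time: 8.5
ee_pos: [0.5845, -0.2449, 0.1375]
wrist_force: [-15.9, 5.1, 6.1]
time: 9.0
ee_pos: [0.5845, -0.2449, 0.1375]
wrist_force: [-15.0, 5.6, 6.2]
```

```bash
python3 -m jog '[[1,-0.08,0.03,0,0,0,-0.12],[1,-0.15,0.06,0,0,0,-0.27],[1,-0.22,0.09,0,0,0,-0.42],[1,-0.29,0.12,0,0,0,-0.56],[1,-0.36,0.15,0,0,0,-0.7]]'|grep -E 'pos|rot|force'; python3 -m jog '[[1,-0.07,0.03,0,0,0,-0.14],[1,-0.14,0.06,0,0,0,-0.28],[1,-0.2,0.09,0,0,0,-0.42],[1,-0.26,0.12,0,0,0,-0.56],[1,-0.32,0.15,0,0,0,-0.7]]'|grep -E 'pos|rot|force'
python3 -m jog '[[1,-0.06,0.04,0,0,0,-0.16],[1,-0.12,0.08,0,0,0,-0.32],[1,-0.18,0.12,0,0,0,-0.48],[1,-0.24,0.16,0,0,0,-0.64],[1,-0.3,0.2,0,0,0,-0.8]]'|grep -E 'pos|rot|force'
```

```text
ee_pos: [0.5771, -0.2419, 0.1375]
tcp_rot: [-90.0, 0.0, -16.6]
wrist_force: [-5.9, 1.4, 2.5]
ee_pos: [0.5693, -0.2381, 0.1375]
tcp_rot: [-90.0, 0.0, -20.1]
wrist_force: [-4.8, 0.7, 1.8]
ee_pos: [0.5617, -0.2336, 0.1375]
tcp_rot: [-90.1, 0.0, -24.1]
wrist_force: [-4.6, -1.7, 1.7]
```

```bash
python3 -m jog '[[1,-0.06,0.04,0,0,0,-0.16],[1,-0.12,0.07,0,0,0,-0.32],[1,-0.18,0.1,0,0,0,-0.48],[1,-0.24,0.13,0,0,0,-0.64],[1,-0.3,0.17,0,0,0,-0.8]]'|grep -E 'pos|rot|force'; for i in 1 2 3 4; do python3 -m jog '[[1,-0.02,0.01,0,0,0,0],[1,-0.04,0.02,0,0,0,0],[1,-0.04,0.02,0,0,0,0]]'|grep -E 'pos|rot|force'; done
```

```text
ee_pos: [0.5544, -0.2287, 0.1375]
tcp_rot: [-90.0, -0.0, -28.2]
wrist_force: [-3.3, 0.7, 0.3]
ee_pos: [0.5534, -0.2282, 0.1375]
tcp_rot: [-90.0, 0.0, -28.1]
wrist_force: [-2.8, 1.4, 0.1]
ee_pos: [0.5528, -0.2279, 0.1377]
tcp_rot: [-90.0, -0.1, -28.1]
wrist_force: [0.3, -0.1, -0.3]
ee_pos: [0.5514, -0.2273, 0.1376]
tcp_rot: [-90.0, -0.0, -28.1]
wrist_force: [0.0, 0.0, 0.0]
ee_pos: [0.5503, -0.2268, 0.1375]
tcp_rot: [-90.0, 0.0, -28.1]
wrist_force: [0.3, 0.2, -1.2]
```

```bash
python3 -m jog '[[1,-0.5,0.25,0,0,0,0],[1,-1,0.5,0,0,0,0],[1,-1,0.5,1,0,0,0],[1,-1,0.5,2.4,0,0,0],[1,-1,0.5,2.5,0,0,0]]' && python3 -m jog '[[1,-0.7,1.6,0,0,0,1.3],[1,-1.4,3.2,0,0,0,2.6],[1,-2.1,4.8,0,0,0,3.9],[1,-2.8,6.4,0,0,0,5.2],[1,-3.4,8,0,0,0,6.36]]' && python3 -m jog '[[1,0,0,0,0,0,0],[1,0,0,0,0,0,0]]' && python3 - <<'E'
from meas import *
pics={}
for n in("top","side"): pics[n]=bot.camera(n)
lines(pics); save("t4.png",pics["top"][0])
E
```

```text
time: 12.7
ee_pos: [0.5265, -0.2147, 0.2046]
tcp_rot: [-90.0, -0.4, -28.1]
wrist_force: [0.2, -0.4, 0.0]
opening: 0.0002
time: 13.2
ee_pos: [0.4394, -0.013, 0.1997]
tcp_rot: [-90.0, -0.0, 3.9]
wrist_force: [0.6, 0.1, 0.1]
opening: 0.0001
time: 13.4
ee_pos: [0.4404, -0.0136, 0.2001]
tcp_rot: [-90.0, -0.0, 3.8]
wrist_force: [0.5, -1.0, 0.3]
opening: 0.0001
top plate 1518 [ 615.3 -199.7] [240.5 105.3] 75.28 z 0.010922986456538488
top bar 527 z [0.1487 0.1571 0.1627]
[ 0.1904  0.9817  0.6445 -0.2336] ang of line vs +y(deg) -10.97 y-range -0.317 -0.111
top lever 430 z [0.1536 0.1578 0.1624]
[ 0.53    0.848   0.5964 -0.192 ] ang of line vs +y(deg) -32.01 y-range -0.323 -0.112
top rec 495 [433.6 108.1] [50.9 76.7] 1.99 z 0.04424446272427867Traceback (most recent call last):
  File "<stdin>", line 4, in <module>
  File "meas.py", line 17, in lines
    print("tab",k.sum(),W[k].min(0).round(4),W[k].max(0).round(4),np.median(W[k],0).round(4))
                        ~~~~~~~~^^^
    return umr_minimum(a, axis, None, out, keepdims, initial, where)
ValueError: zero-size array to reduction operation minimum which has no identity
```

```bash
python3 -m jog '[[1,0,0,-1.5,0,0,0],[1,0,0,-3,0,0,0],[1,0,0,-4.5,0,0,0],[1,0,0,-5.65,0,0,0],[1,0,0,-5.65,0,0,0]]' && python3 - <<'E'
from h import *
p,d=bot.camera("top"); save("t4.png",p)
p,d=bot.camera("side"); save("s4.png",cv2.resize(p[150:320,180:400],None,fx=3.3,fy=3.3,interpolation=cv2.INTER_CUBIC))
W=cloud("side",d); k=(abs(W[...,0]-.4375)<.02)&(W[...,1]>.012)&(W[...,1]<.06)&(W[...,2]>.06)&(W[...,2]<.085)&(d>0); print(W[k].min(0),W[k].max(0))
E
```

```text
time: 14.0
ee_pos: [0.4381, -0.0153, 0.0548]
tcp_rot: [-90.0, 0.4, 3.5]
wrist_force: [0.1, 0.3, 0.6]
opening: 0.0001
[0.42913101 0.0203918  0.06009535] [0.44631038 0.03686415 0.08328514]
```

View pics/s4.png

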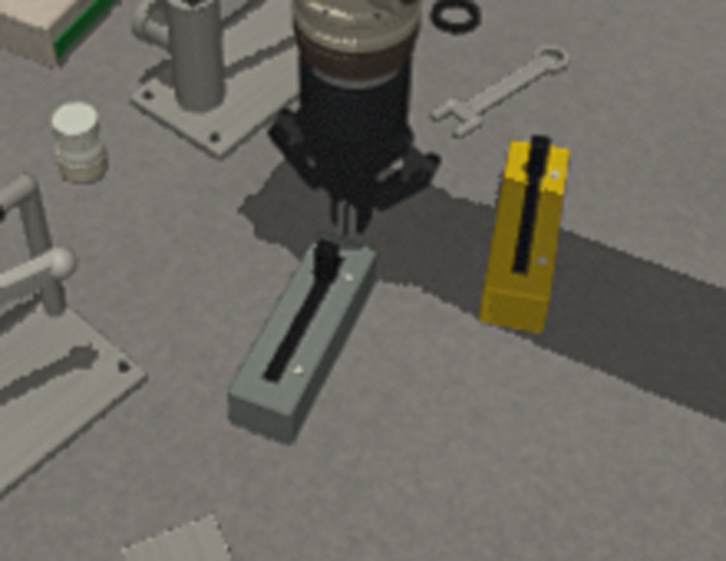

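View pics/t4.png

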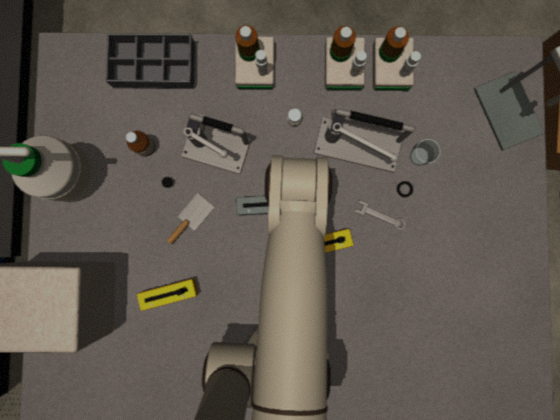

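```bash
python3 -m jog '[[1,0,0.3,0,0,0,0],[1,-0.03,0.6,0,0,0,0],[1,-0.05,0.8,0,0,0,0],[1,-0.06,1,0,0,0,0],[1,-0.08,1.2,0,0,0,0]]' && python3 -m jog '[[1,-0.02,0.3,0,0,0,0],[1,-0.04,0.6,0,0,0,0],[1,-0.06,0.9,0,0,0,0],[1,-0.08,1.2,0,0,0,0],[1,-0.1,1.5,0,0,0,0]]' &&  python3 -m jog '[[1,-0.02,0.3,0,0,0,0],[1,-0.04,0.6,0,0,0,0],[1,-0.06,0.9,0,0,0,0],[1,-0.08,1.2,0,0,0,0],[1,-0.08,1.2,0,0,0,0]]'
```

```text
time: 14.6
ee_pos: [0.4388, 0.0162, 0.0593]
tcp_rot: [-90.0, -0.1, 3.7]
wrist_force: [0.9, -1.9, 1.3]
opening: -0.0003
time: 15.1
ee_pos: [0.4358, 0.0539, 0.0587]
tcp_rot: [-90.0, 0.0, 3.7]
wrist_force: [1.4, -1.1, 0.7]
opening: -0.0001
time: 15.6
ee_pos: [0.4337, 0.0841, 0.0587]
tcp_rot: [-90.0, 0.0, 3.7]
wrist_force: [-0.5, -0.3, 0.0]
opening: -0.0002
```

```bash
for i in 1 2 3 4 5; do python3 -m jog '[[1,0,0.08,0,0,0,0],[1,-0.01,0.08,0,0,0,0]]'|grep -E 'pos|force'; done
```

```text
ee_pos: [0.4335, 0.0853, 0.0587]
wrist_force: [0.6, 0.1, 0.8]
ee_pos: [0.4334, 0.0872, 0.0587]
wrist_force: [0.3, -0.1, -0.3]
ee_pos: [0.4332, 0.0893, 0.0587]
wrist_force: [-0.2, -0.5, 0.4]
ee_pos: [0.433, 0.0914, 0.0588]
wrist_force: [-0.0, -0.6, -0.4]
ee_pos: [0.4329, 0.092, 0.0589]
wrist_force: [1.2, -10.1, -0.2]
```

```bash
python3 -m jog '[[1,0,0.04,0,0,0,0],[1,0,0.04,0,0,0,0]]'|grep -E 'pos|force';  python3 -m jog '[[1,0,-0.5,0,0,0,0],[1,0,-1,0,0,0,0],[1,0,-1,1,0,0,0],[1,0,-1,2.5,0,0,0],[1,0,-1,4,0,0,0]]' && python3 -m jog '[[1,-0.5,-1.6,0.5,0,0,0],[1,-1,-3.2,1,0,0,0],[1,-1.5,-4.8,1,0,0,0],[1,-2,-6.4,1,0,0,0],[1,-2.5,-8,1,0,0,0]]' && python3 -m jog '[[1,-0.5,-1.6,0,0,0,0],[1,-1,-3.2,0,0,0,0],[1,-1.4,-4.8,0,0,0,0],[1,-1.4,-4.8,0,0,0,0]]'; python3 - <<'E'
from meas import *
pics={}
for n in("top","side"): pics[n]=bot.camera(n); save(n+"5.png",pics[n][0])
lines(pics)
# object change vs. start
for n in pics:
    D0=np.load(n+"0.npy"); W0=cloud(n,D0); W=cloud(n,pics[n][1])
    for l in["amber_bottle","beaker","sample_jar","stopper","spanner","spatula","flange_seal"]:
        r=bot.regions_of(n,l)
        if r: print(n,l,round(r[0]["conf"],2),np.median(W0[r[0]["pixels"]],0).round(3),np.median(W[r[0]["pixels"]],0).round(3))
E
```

```text
ee_pos: [0.4329, 0.0921, 0.0589]
wrist_force: [0.6, -16.4, 2.1]
time: 17.3
ee_pos: [0.4322, 0.0686, 0.1597]
tcp_rot: [-90.0, 0.1, 3.7]
wrist_force: [0.3, 0.3, 0.7]
opening: 0.0002
time: 17.8
ee_pos: [0.3693, -0.1325, 0.1841]
tcp_rot: [-90.0, -0.1, 3.7]
wrist_force: [0.2, -0.0, -0.6]
opening: -0.0
time: 18.2
ee_pos: [0.3335, -0.2545, 0.1835]
tcp_rot: [-90.0, 0.0, 3.4]
wrist_force: [0.1, 0.3, -0.5]
opening: -0.0
top plate 1896 [ 618.  -193.3] [290.9 182.3] 87.08 z 0.01098269065597114
top bar 519 z [0.1478 0.1571 0.1622]
[ 0.23    0.9732  0.6495 -0.2095] ang of line vs +y(deg) -13.3 y-range -0.316 -0.11
top lever 468 z [0.1532 0.1581 0.1625]
[ 0.4387  0.8986  0.5881 -0.1968] ang of line vs +y(deg) -26.02 y-range -0.323 -0.112
top rec 963 [436.2  67.6] [ 50.3 159.4] 4.14 z 0.044020735716469785
tab 28 [0.4251 0.1064 0.0725] [0.4413 0.1181 0.0856] [0.4331 0.112  0.0795]
side plate 1431 [ 622.8 -185.2] [276.1 117.4] 76.28 z 0.01139337262967112
side bar 308 z [0.1486 0.1571 0.162 ]
[ 0.2301  0.9732  0.641  -0.2286] ang of line vs +y(deg) -13.3 y-range -0.303 -0.117
side lever 488 z [0.1465 0
[... 360 characters left out ...]
  0.041]
top sample_jar 0.49 [ 0.68  -0.014  0.058] [ 0.681 -0.014  0.057]
top spanner 0.5 [ 0.419 -0.233  0.006] [ 0.419 -0.233  0.006]
top spatula 0.8 [0.405 0.276 0.003] [0.405 0.276 0.003]
top flange_seal 0.54 [ 0.49  -0.33   0.006] [ 0.49  -0.33   0.006]
side amber_bottle 0.73 [0.589 0.426 0.085] [0.589 0.426 0.085]
side beaker 0.85 [ 0.576 -0.362  0.057] [ 0.576 -0.362  0.056]
side sample_jar 0.73 [ 0.68  -0.005  0.039] [ 0.679 -0.006  0.039]
side stopper 0.54 [0.497 0.351 0.024] [0.497 0.351 0.024]
side spanner 0.67 [ 0.411 -0.261  0.006] [ 0.411 -0.262  0.006]
side spatula 0.56 [0.405 0.276 0.004] [0.405 0.276 0.004]
side flange_seal 0.61 [ 0.489 -0.333  0.006] [ 0.487 -0.334  0.006]
```

View pics/top5.png

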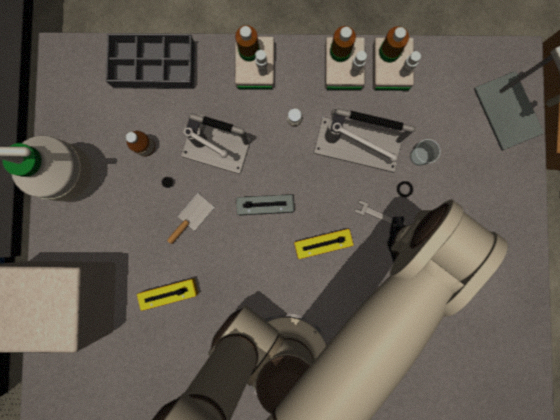

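View pics/side5.png

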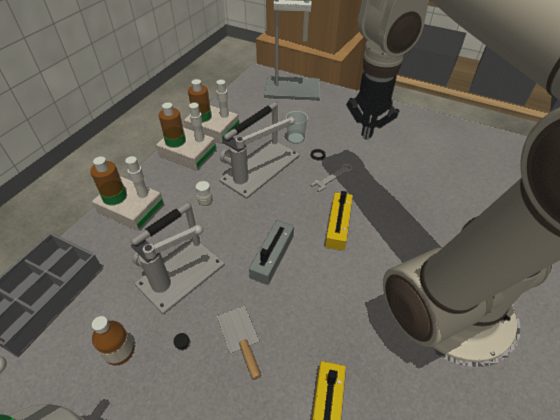

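The tab is at the far end of its slot (top px (248,205), y ≈ 0.112 m). The long lever is fully out, nothing else has moved, and the arm is clear. I'm handing in.

```bash
python3 -c "
from workcell import bot
print(bot.job_done())"
```

```text
the job is handed in; nothing more can be done
None
```

The long lever was checked and the check recorded in the order you asked, and the job is handed in at about 18 s of the 56 s allowed.

- **Lever:** I pressed the long lever with the back of the closed fingers until it was parallel to the grab bar and the force rose stiffly to about 16 N. I held it there for about 2.5 s. Then I eased it back over about 2.5 s, with contact force until it was out at the contact position where it started.
- **Tab:** I pushed the grey recorder's tab until it hit the end of its slot. The force reached about 16 N there, and the tab centre was then at y ≈ 0.112 m, where it should be when fully over.

**Last checks:**
- **Lever at rest:** the side camera puts the lever at −28.1°, against −28.4° at the start. The top camera is noisier: it gave −26° at the end against −27.8°, and −32° in one partly shaded frame midway. The side value and the contact position both say it is fully out.
- **Bystanders:** the loose items show the same positions as at the start to within about 2 mm. The stopper was only measured by the side camera.
- **Short-lever valve:** it looks untouched in the pictures, but I did not measure it.
- **Arm:** it is clear of everything, with wrist force near zero.

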